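# Fit the rotor to the wind turbine model

## Robot

A 6-joint arm with a two-finger parallel gripper is mounted at the origin on the work surface. World frame = base frame: x ahead of the robot, y to its left, z up, the work surface at z = 0. Lengths are in mm, angles in rad, forces in N, time in s.
With the tool pointing down it reaches from about 275 to 1000 mm from the base axis. Payload 8.4 kg.
Tool frame: the origin (TCP) lies between the finger pads; the fingertips stand r.finger_overhang ahead of it and the grasp point (between the pads) is the TCP (r.finger_overhang is the distance from the TCP to the fingertips, in mm); z points along the fingers, y is the line along which they close (so a half turn about z gives the same grasp; the last joint's range is limited). The gripper opens to 85 mm and grips with 20 to 120 N. Pads are 22 mm wide; open, the fingers measure 114 mm over their backs; the gripper's body (76 mm by 85 mm) begins 54 mm behind the grasp point. The pads swing forward as they close: fully open they stand 13 mm farther back than shut.
Start: joints at [-1.141, 0.353, 1.633, -0, 1.155, -0.002], TCP at [261.565, -567.637, 250.281] pointing down, gripper open.
Joint ranges: [-2.63, 2.63], [-0.92, 2.1], [0.06, 2.66], [-1.3, 4.44], [0, 2.69], [-3.02, 3.02]. Speed limits (rad/s): [2.22, 2.22, 2.79, 3.14, 3.14, 3.14].

## Interface

Orientations are given as [roll, pitch, yaw] about the fixed x, y, z axes, in that order (R = Rz(yaw) Ry(pitch) Rx(roll)).
In Python, from rig import r, cams, sign_off gives the robot as it stands.
- The arm moves only by the shell command python3 -m crank 'ROWS' [FORCE]. ROWS is JSON, a list of rows, each a list of 7 numbers: the shift along the tool's x, y, z in m, then the turn, a rotation vector about the tool's x, y, z in rad, then the closure, from 0 (fully open) to 1 (shut). In form: [[dx, dy, dz, ax, ay, az, gripper], ...]. A call has 1 to 5 rows; each row is the pose to reach, as a shift and turn from the pose commanded when the call began, along the tool's axes at that moment; what a row does not reach only later rows make up. A row lasts 1/10 s, in which the tool goes at most 50 mm and 8.59 degrees, less where a joint would pass 70% of its speed; a pose out of reach is approached as far as the arm can. A call with a gripper value outside its range is refused whole. The fingers move at their own pace and stop on an object; FORCE is the grip in N (left out, the last holds). Time passes only in rows, so rows that repeat a pose let the fingers close. It gives the time, the measured TCP pose, the force, the opening and the grip force at its end, in the units of the state.
- r.sense(): the state, without advancing time (a new reading comes with each control period).
- cams.grab_frame(name): name is "side" or "top"; returns a dict with "image" (420x560x3 uint8, red, green, blue), "fx", "fy", "cx", "cy" (pixels), "D" ([k1, k2, p1, p2, k3] as OpenCV has them; the pictures are not rectified), "position" and "orientation" of the camera in the world. Camera axes: x right, y down, z forward; pixel columns grow to the right and rows downward; lengths in mm; the calibration is good to about 2 mm. A picture is of the moment at which its call begins. There is no depth.
- sign_off(): hands the job in; it is judged then, once.
The state is a dict: "clock": time; "qpos": joint angles; "qvel": joint speeds; "joint_efforts": joint torques, N m; "eef_pos": TCP position; "tcp_rot": TCP orientation; "contact_force": force on the tool from outside, world axes, zero at the start; "wrist_torque": the same for the moment, N m; "opening": opening from 0.0 (shut) to 1.0 (fully open); "grasp_force": force on a finger pad.
Only numpy, scipy, OpenCV 4.12 (cv2) and the standard library are available. Lean on these libraries where they do the work, as an engineer would, in place of code of your own. Each camera call takes 0.05 s, during which the arm holds its last target. There are 200 camera calls.

## Task

Get the wind turbine model ready for the lesson: first push its red-knobbed brake lever all the way over to on (away from the side it leans to), then take the blue rotor from the wooden rack and hang it by the hole in its hub on the turbine's axle, slid fully home against the collar. Let go so that it hangs still on the axle with the brake still on, and leave the other rotors and the things on the table where they are.

Things in the scene. Friction and masses are not known exactly. Their poses are not given: they have to be found in the camera images.
- rotor_blue: Blue three-blade rotor, 170 mm across, 80 g, upright in one of the rack's three slots (which one varies). Hub: tube 44 mm across, 26 mm long, with a 22 mm hole right through; either end may go on first. Origin: centre of the hub, in the hole (56 mm above the table in the rack); x along the hole, z up along the upright blade, y across it. Rounded blade tips lie 85 mm from the origin.
- blue_grip (a point): Good place to grip the blue rotor: on its upright blade, 55 mm above the hub's centre; blades are flat bars 24 mm wide (y) and 10 mm thick (x), three at 120 degrees, with a white stripe on each face. Take it by its two long edges. The lower two blades stand in the rack's slot; lift straight up.
- rotor_yellow: Same size and shape as the blue rotor, but yellow; a bystander standing in one of the rack's other two slots. Origin and axes as for the blue rotor.
- rotor_green: Same size and shape as the blue rotor, but bright green; a bystander standing in one of the rack's other two slots. Origin and axes as for the blue rotor.
- rack: Low wooden rack, 245 (x) by 176 (y) by 42 mm high, fixed to the table. Origin: centre of its underside. Three slots, 32 mm deep and 12.5 mm wide, run along y, 75 mm apart (at x = -75, 0 and 75 mm).
- turbine: Wind turbine model, fixed to the table. Dark green base 250 (x) by 130 (y) by 50 mm high; white tower 28 mm thick at x = 80, y = 30 mm, with a white nacelle 50 mm thick on top (top about 230 mm above the table); brake lever pivot at x = -50, y = 20, z = 72 mm. Origin: centre of the base's underside; z up. The axle points along -y, slightly upwards.
- axle: Steel axle out of the nacelle's front, 14 mm thick, 55 mm long (tip at x = 55 mm). Origin: centre of the face of the dark collar (32 mm across) it comes out of, 200 mm above the table. x: along the axle, outwards, tilted 0.08 rad up; y: level. Rotor fully home: hub against the collar, its origin at x = 13 mm, about 4 mm below the axle's centre line.
- brake (a joint): Brake lever angle, rad: 0 = off, leaning to -x of the turbine frame; 1.0 = fully on, at its stop, leaning to +x. Starts at 0 to 0.2, moves with about 1 N at the knob and stays where it is left.
- brake_tip (a point): Centre of the brake lever's red ball knob, 26 mm across, on a steel rod 10 mm thick, 80 mm from the pivot. Its centre is 142 mm above the table at either end of its swing and 152 mm half way. Pushed on, it travels about 77 mm towards +x of the turbine frame.
- tub_a: Bystander: round yellow tub with a clear lid, 68 mm in diameter, 45 mm high. Origin: centre of its underside.
- tub_b: Bystander: round yellow tub with a clear lid, 68 mm in diameter, 45 mm high. Origin: centre of its underside.
- pyramid_a: Bystander: yellow pyramid, base about 60 mm square, 50 mm high. Origin: centre of its underside.
- pyramid_b: Bystander: yellow pyramid, base about 60 mm square, 50 mm high. Origin: centre of its underside.
- meter: Bystander: orange and black hand-held meter lying flat, 140 by 75 by 36 mm. Origin: centre of its underside.
There are look-alikes about, which are no part of the job. Of the things like the rotor_blue, leave any that is black or orange; of the rest the smaller one is meant.

How it is judged (in metres and radians):
On the way, in this order (a step that is already met when the one before it is completed fails the run):
1. the brake lever is pushed on, before the rotor is on the axle (value of joint brake above 0.85 rad), for 0.2 s.
2. the blue rotor sits on the axle, home against the collar (x of rotor_blue in the frame of axle between 0.006 and 0.02 m and y of rotor_blue in the frame of axle between -0.007 and 0.007 m and z of rotor_blue in the frame of axle between -0.008 and 0.006 m and angle between the x axis of rotor_blue and the x axis of axle, either way round below 0.2 rad), for 0.2 s.
At the end, for the whole second after the job is handed in: Brake lever on (joint above 0.85). Blue rotor at rest on the axle, the axle through its hole: its origin 6 to 20 mm from the collar face along the axle, within 7 mm sideways, 8 mm below and 6 mm above the axle centre line, hole and axle lined up within 0.2 rad (all of step 2 and linear speed of rotor_blue below 0.03 m/s and angular speed of rotor_blue below 0.6 rad/s and value of joint brake above 0.85 rad); the robot touches nothing.
It fails at once if another rotor is disturbed (moved more than 25 mm) (distance of any of rotor_yellow, rotor_green from where it was at the start of the episode above 0.025 m).
It fails at once if a thing on the table is disturbed (moved more than 30 mm) (distance of any of tub_a, tub_b, pyramid_a, pyramid_b, meter from where it was at the start of the episode above 0.03 m).
It also fails if it takes over 69 s, if anything falls off the work surface, if the arm or the gripper's body presses on something with over 40 N, if the wrist force passes 120 N, or if a joint passes its speed limit or range.

## Working session

There is one attempt and no reset: what is moved stays moved. The work goes in short steps, Python scripts to look and compute and a shell command to move; the robot and the scene stay as the last step left them, time stands still between calls to the robot, and variables do not carry over. Pictures are saved under pics/ and viewed, at most 10 in all, crops included, and the job is handed in when it is done.

```bash
ls; mkdir -p pics; python3 - <<'E'
from rig import r,cams
import cv2,pickle
for n in("side","top"):
    f=cams.grab_frame(n); pickle.dump(f,open(n+".pkl","wb"))
    cv2.imwrite(f"pics/{n}0.png",f["image"][:,:,::-1])
    print({k:v for k,v in f.items() if k!="image"})
print(r.sense(),r.finger_overhang)
E
```

```text
pics
{'fx': 402.48489140227366, 'fy': 402.48489140227366, 'cx': 279.8845988499387, 'cy': 207.16018899724057, 'D': array([-0.06821901,  0.        ,  0.        ,  0.        ,  0.        ]), 'position': array([  295.91636633, -1128.95330515,   726.73782217]), 'orientation': array([-2.05821259,  0.02662927, -0.22187934])}
{'fx': 540.7849727881112, 'fy': 540.7849727881112, 'cx': 276.5859725786042, 'cy': 205.02952734058087, 'D': array([-0.08760505,  0.        ,  0.        ,  0.        ,  0.        ]), 'position': array([ 239.80049853,  -88.94140548, 1489.19742436]), 'orientation': array([-2.95467025e+00, -8.54678565e-04, -1.55777837e+00])}
{'clock': 0.1, 'qpos': array([-1.14138623e+00,  3.53620358e-01,  1.63405765e+00,  3.76709096e-05,
        1.15517145e+00, -2.40577120e-03]), 'qvel': array([-0.00041996, -0.00140321, -0.00286066, -0.00136805, -0.00027423,
       -0.00017855]), 'joint_efforts': array([ 8.50129454e-04, -6.06356692e+01, -3.42819035e+01,  1.87646106e-04,
        4.07768195e-03, -1.52173766e-05]), 'eef_pos': array([ 261.41777747, -567.26712852,  249.6117298 ]), 'tcp_rot': array([-3.14033594e+00, -3.74681052e-05,  4.31800617e-01]), 'contact_force': array([-0.34108813, -0.36151291,  0.00573124]), 'wrist_torque': array([ 0.00501389, -0.0209094 , -0.05103376]), 'grasp_force': 0.0, 'opening': 1.0017842126903223} 19.0
```

View pics/side0.png

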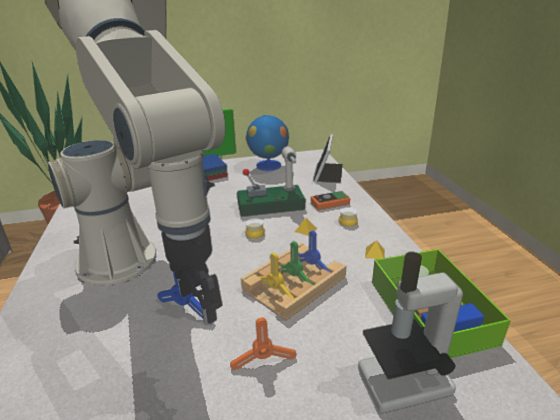

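View pics/top0.png

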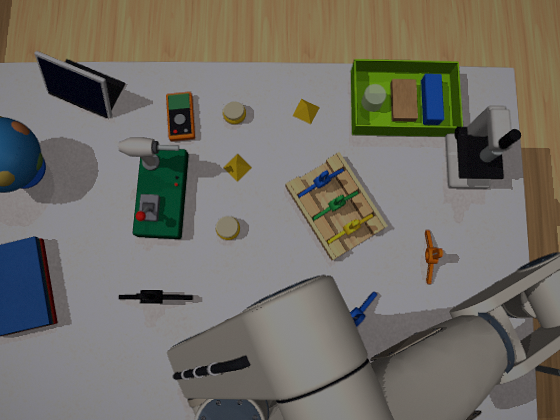

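Side view: red knob (246,172), turbine (270,195), rack with yellow, green and blue rotors (blue hub about (313,250)). The larger look-alike blue rotor lies at (180,297). Top view: knob (140,215), base (160,195), nacelle (140,147) with the axle to its right, blue rotor (322,180) in the rack's upper slot.

```bash
cat > h.py <<'E'
import numpy as np,cv2
from scipy.spatial.transform import Rotation as Ro
def ray(f,p):
    K=np.array([[f["fx"],0,f["cx"]],[0,f["fy"],f["cy"]],[0,0,1.]])
    u=cv2.undistortPoints(np.array([[p]],float),K,f["D"])[0,0]
    d=Ro.from_euler("xyz",f["orientation"]).apply([u[0],u[1],1]); return np.array(f["position"]),d/np.linalg.norm(d)
def plane(f,p,z):
    c,d=ray(f,p); return c+d*(z-c[2])/d[2]
def tri(f,p,g,q):
    a,d=ray(f,p); b,e=ray(g,q)
    s,t=np.linalg.lstsq(np.c_[d,-e],b-a,rcond=None)[0]; return (a+s*d+b+t*e)/2,np.linalg.norm(a+s*d-b-t*e)
def blobs(f,lo,hi,roi,mina=15):
    x0,y0,x1,y1=roi; h=cv2.cvtColor(f["image"],cv2.COLOR_RGB2HSV); m=cv2.inRange(h,np.array(lo),np.array(hi))
    k=np.zeros_like(m); k[y0:y1,x0:x1]=m[y0:y1,x0:x1]
    n,_,s,c=cv2.connectedComponentsWithStats(k)
    return [(c[i],s[i]) for i in range(1,n) if s[i][4]>=mina],k
E
python3 - <<'E'
from h import *
import pickle
S,T=[pickle.load(open(n+".pkl","rb")) for n in("side","top")]
np.set_printoptions(precision=1,suppress=True)
red=([0,150,90],[6,255,255])
ks=blobs(S,*red,(236,160,256,185),5)[0]; kt=blobs(T,*red,(125,200,155,230),5)[0]
print(ks,kt); print("knob",tri(S,ks[0][0],T,kt[0][0]))
_,g=blobs(T,[60,120,30],[90,255,140],(125,140,195,245))
c=max(cv2.findContours(g,0,1)[0],key=cv2.contourArea); R=cv2.minAreaRect(c)
P=np.array([plane(T,p,50) for p in cv2.boxPoints(R)]);print("base",P,np.linalg.norm(P-np.roll(P,1,0),axis=1))
for n,lo,hi in(("blue",[105,140,50],[125,255,255]),("green",[48,120,50],[75,255,255]),("yel",[22,150,90],[32,255,255])):
    _,m=blobs(T,lo,hi,(285,150,390,262)); y,x=np.nonzero(m)
    pts=np.c_[x,y].astype(np.float32); print(n,len(pts),cv2.minAreaRect(pts))
    _,m=blobs(S,lo,hi,(240,225,350,310)); y,x=np.nonzero(m); print("  side bbox",x.min(),x.max(),y.min(),y.max(), "top px",x[y<=y.min()+2].mean())
o=np.hstack([cv2.resize(T["image"][135:250,110:210],None,fx=4,fy=5,interpolation=2),cv2.resize(T["image"][150:265,285:385],None,fx=4,fy=5,interpolation=2)])
cv2.imwrite("pics/t1.png",o[:,:,::-1])
o=np.hstack([cv2.resize(S["image"][140:220,230:315],None,fx=5,fy=5,interpolation=2),cv2.resize(S["image"][225:315,240:350],(370,400),interpolation=2)])
cv2.imwrite("pics/s1.png",o[:,:,::-1])
E
```

```text
[(array([245.4, 171.1]), array([243, 169,   6,   5,  21], dtype=int32))] [(array([139.6, 215.6]), array([136, 212,   8,   9,  60], dtype=int32))]
knob (array([461.7, 260. , 145.3]), np.float64(0.8121512931330621))
base [[425.3 302.1  50. ]
 [676.2 296.8  50. ]
 [666.1 168.1  50. ]
 [416.7 177.4  50. ]] [125.  251.  129.1 249.6]
blue 280 ((319.7800598144531, 181.04002380371094), (10.600000381469727, 51.599998474121094), 53.13010025024414)
  side bbox 299 327 231 269 top px 312.75
green 261 ((334.800048828125, 204.09999084472656), (9.838699340820312, 51.429561614990234), 63.43495178222656)
  side bbox 290 310 242 282 top px 294.57142857142856
yel 276 ((349.6153259277344, 227.9230499267578), (9.984603881835938, 51.587120056152344), 56.3099365234375)
  side bbox 246 349 225 298 top px 308.22222222222223
```

View pics/t1.png

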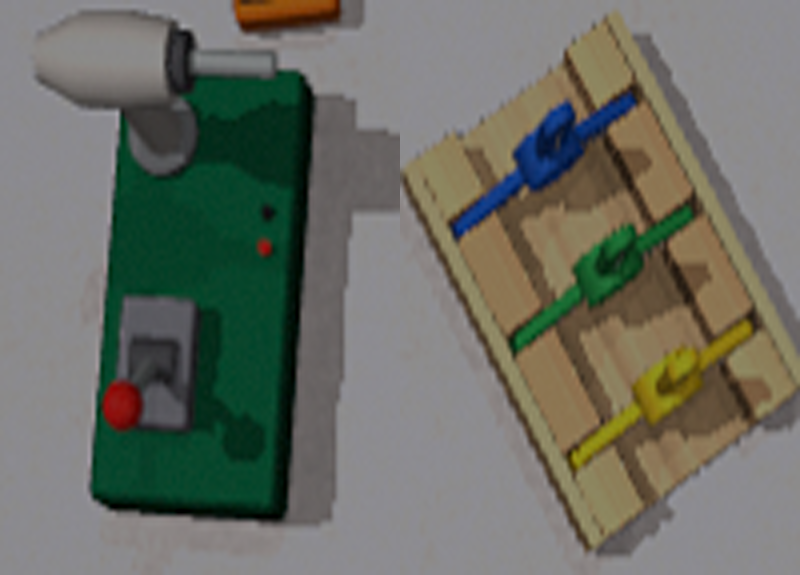

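View pics/s1.png

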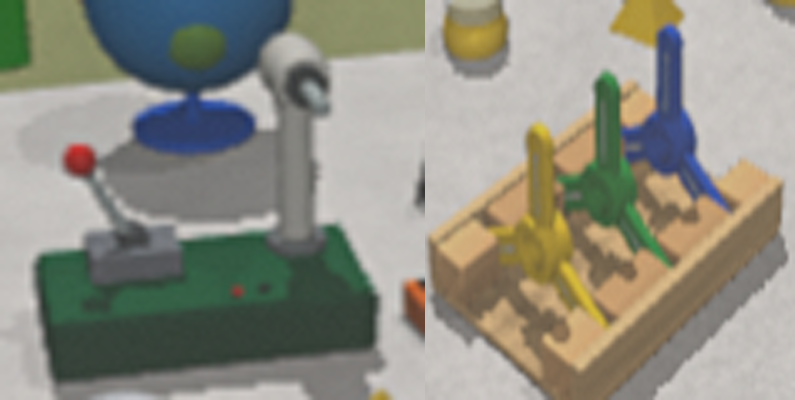

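Top crop: collar face about (158,147.4), axle tip (178.7,147.8). Blue blade ends at (298.7,196.4) and (343.7,169.4), upright tip about (325.5,170.6). Side crop: blue tip (312.8,231), axle tip about (295,160). The brake leans to -x.

```bash
python3 - <<'E'
from h import *
import pickle
S,T=[pickle.load(open(n+".pkl","rb")) for n in("side","top")]
np.set_printoptions(precision=1,suppress=True)
t=lambda x,y,a=110,b=135:(a+x/4-.4,b+y/5-.4)
print("collar",plane(T,t(192,62),200),"tip",plane(T,t(275,64),204.4))
s=lambda x,y:(230+x/5-.4,140+y/5-.4)
print("tri collar",tri(S,s(310,86),T,t(192,62)),"tip",tri(S,s(320,103),T,t(275,64)))
for n,a,b,c in(("blue",(55,232),(235,97),(162,110)),("green",(115,345),(293,212),(222,232)),("yel",(175,463),(353,325),(282,355))):
    a,b,c=[t(*q,285,150) for q in(a,b,c)]
    A,B=plane(T,a,16),plane(T,b,16); print(n,(A+B)/2,"len",np.linalg.norm(A-B),"yaw slot",np.arctan2(*(A-B)[1::-1]),"uptip",plane(T,c,137))
print("side tip blue",plane(S,(312.7,231.5),139), "tri",tri(S,(312.7,231.5),T,t(162,106,285,150)))
# rack rail top edges
for p in((5,170),(190,548),(215,12),(398,385)): print(plane(T,t(*p,285,150),42))
E
```

```text
collar [626.7 211.2 200. ] tip [624.9 158.3 204.4]
tri collar (array([626.9, 210.7, 201.9]), np.float64(1.3906675372830253)) tip (array([622.4, 157.4, 209.6]), np.float64(1.83890477065987))
blue [ 584.4 -209.9   16. ] len 149.06584870364412 yaw slot 2.1314017724887924 uptip [ 584.9 -210.7  137. ]
green [ 520.  -250.7   16. ] len 146.14058695230997 yaw slot 2.1240314466082824 uptip [ 521.2 -248.8  137. ]
yel [ 455.8 -291.7   16. ] len 146.5975591262713 yaw slot 2.13437407418921 uptip [ 458.  -286.4  137. ]
side tip blue [ 581.2 -209.6  139. ] tri (array([ 583.6, -210. ,  139.7]), np.float64(5.229942898775655))
[ 573.7 -111.3   42. ]
[ 367.8 -237.2   42. ]
[ 665.8 -256.4   42. ]
[ 457.8 -379.1   42. ]
```

Measurements agree with the given sizes (base 250×129, blade span 147, slot pitch 76, axle 53 long). First the brake: move with shut fingers to behind the knob at (405,259).

```bash

python3 -m crank '[[0.02,-0.03,0,0,0,0,1],[0.045,-0.065,0,0,0,0,1],[0.07,-0.1,0,0,0,0,1],[0.095,-0.136,0,0,0,0,1],[0.12,-0.173,0,0,0,0,1]]'
python3 -m crank '[[0.024,-0.035,0,0,0,0,1],[0.048,-0.069,0,0,0,0,1],[0.072,-0.104,0,0,0,0,1],[0.096,-0.138,0,0,0,0,1],[0.12,-0.173,0,0,0,0,1]]'
cat >> h.py <<'E'
def go(pos,rpy,s):
    R=Ro.from_euler("xyz",s["tcp_rot"]); 
    print("shift m",np.round(R.inv().apply(np.array(pos)-s["eef_pos"])/1000,4),"turn",np.round((R.inv()*Ro.from_euler("xyz",rpy)).as_rotvec(),4))
E
python3 - <<'E'
from h import *; from rig import r
s=r.sense();print(s["clock"],s["eef_pos"],s["tcp_rot"],s["qpos"],s["contact_force"]); go((405,259,250),(np.pi,0,1.54),s)
E
```

```text
clock: 0.6
eef_pos: [298.0, -358.6, 250.0]
tcp_rot: [-3.141, -0.0, 0.431]
contact_force: [0.5, 0.4, 0.5]
opening: 0.145
grasp_force: 0.0
clock: 1.1
eef_pos: [334.5, -151.4, 250.3]
tcp_rot: [3.141, -0.0, 0.431]
contact_force: [2.0, 0.2, -0.1]
opening: 0.005
grasp_force: 0.0
1.1 [ 334.54857484 -151.40065729  250.25824291] [ 3.14143708e+00 -2.20385900e-04  4.31240788e-01] [-4.29116899e-01 -6.99877417e-02  2.13692571e+00  7.46189318e-05
  1.07439303e+00  7.10403127e-01] [ 2.03292898  0.23389254 -0.11868585]
shift m [ 2.355e-01 -3.434e-01  3.000e-04] turn [ 3.0000e-04 -1.0000e-04 -1.1088e+00]
```

```bash

python3 -m crank '[[0.024,-0.034,0,0,0,0,1],[0.048,-0.069,0,0,0,0,1],[0.072,-0.104,0,0,0,0,1],[0.096,-0.138,0,0,0,0,1],[0.118,-0.172,0,0,0,0,1]]' | head -2
python3 -m crank '[[0.024,-0.034,0,0,0,0,1],[0.048,-0.069,0,0,0,0,1],[0.072,-0.104,0,0,0,0,1],[0.096,-0.138,0,0,0,0,1],[0.118,-0.172,0,0,0,0,1]]' | head -2
python3 -m crank '[[0,0,0,0,0,-0.14,1],[0,0,0,0,0,-0.28,1],[0,0,0,0,0,-0.42,1],[0,0,0,0,0,-0.56,1],[0,0,0,0,0,-0.7,1]]' | head -2
python3 -m crank '[[0,0,0,0,0,-0.14,1],[0,0,0,0,0,-0.28,1],[0,0,0,0,0,-0.409,1],[0,0,0,0,0,-0.409,1],[0,0,0,0,0,-0.409,1]]'
python3 - <<'E'
from h import *; from rig import r,cams
s=r.sense();print(s["clock"],s["eef_pos"],s["tcp_rot"],s["qpos"]); go((405,259,150),(np.pi,0,1.54),s)
E
```

```text
clock: 1.6
eef_pos: [369.8, 54.5, 250.4]
clock: 2.1
eef_pos: [405.0, 260.2, 250.1]
clock: 2.6
eef_pos: [404.8, 258.2, 250.0]
clock: 3.1
eef_pos: [405.0, 258.1, 250.1]
tcp_rot: [-3.141, 0.0, 1.537]
contact_force: [0.1, 0.7, -0.0]
opening: -0.0
grasp_force: 0.0
3.1 [404.9583953  258.13845718 250.09808862] [-3.14121697e+00  2.43505386e-04  1.53697299e+00] [5.64367641e-01 1.26114441e-01 1.93356463e+00 1.17154281e-05
 1.08236116e+00 5.98185520e-01]
shift m [9.000e-04 1.000e-04 1.001e-01] turn [-0.0004  0.0002 -0.003 ]
```

```bash

python3 -m crank '[[0,0,0.03,0,0,0,1],[0,0,0.06,0,0,0,1],[0,0,0.09,0,0,0,1],[0,0,0.1,0,0,0,1],[0,0,0.1,0,0,0,1]]'
python3 -m crank '[[0,0.01,0,0,0,0,1],[0,0.02,0,0,0,0,1],[0,0.03,0,0,0,0,1],[0,0.04,0,0,0,0,1],[0,0.05,0,0,0,0,1]]'
python3 -m crank '[[0,0.01,0,0,0,0,1],[0,0.02,0,0,0,0,1],[0,0.03,0,0,0,0,1],[0,0.04,0,0,0,0,1],[0,0.046,0,0,0,0,1]]'
python3 - <<'E'
from h import *; from rig import r,cams
S=cams.grab_frame("side");T=cams.grab_frame("top")
red=([0,150,90],[6,255,255])
for f,roi in((S,(236,155,290,185)),(T,(125,165,160,230))): print([(c.round(1),s) for c,s in blobs(f,*red,roi,4)[0]])
cv2.imwrite("pics/a.png",np.hstack([cv2.resize(S["image"][130:230,210:310],(400,400)),cv2.resize(T["image"][135:255,100:200],(400,480))[:400]])[:,:,::-1])
E
```

```text
clock: 3.6
eef_pos: [404.4, 257.8, 149.2]
tcp_rot: [-3.139, 0.002, 1.539]
contact_force: [-0.6, 0.6, 0.4]
opening: -0.001
grasp_force: 0.0
clock: 4.1
eef_pos: [456.2, 256.7, 150.7]
tcp_rot: [3.141, -0.0, 1.54]
contact_force: [-0.5, 1.0, 1.7]
opening: 0.0
grasp_force: 0.7
clock: 4.6
eef_pos: [502.0, 255.3, 150.1]
tcp_rot: [-3.142, 0.0, 1.541]
contact_force: [-1.2, -0.4, 0.1]
opening: -0.002
grasp_force: 0.5
[(array([262.8, 169.1]), array([260, 167,   6,   5,  23], dtype=int32))]
[]
```

View pics/a.png

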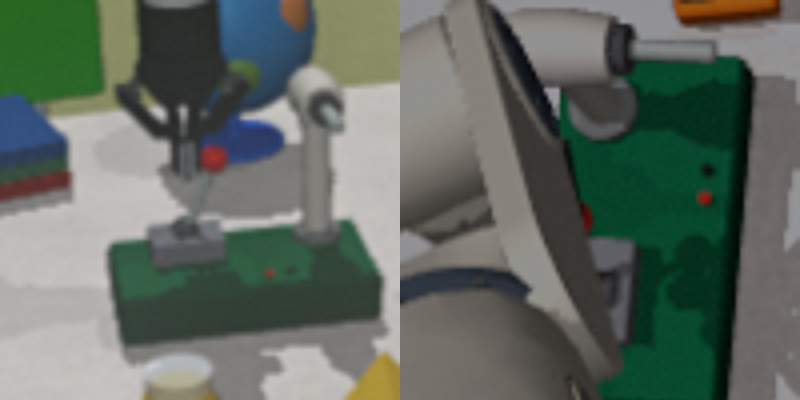

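The lever now leans to +x (knob at side px (262.8,169)). I'll push on to the stop, watching the force.

```bash

python3 -m crank '[[0,0.004,0,0,0,0,1],[0,0.008,0,0,0,0,1],[0,0.008,0,0,0,0,1]]'
python3 -m crank '[[0,0.003,0,0,0,0,1],[0,0.006,0,0,0,0,1],[0,0.006,0,0,0,0,1]]'
python3 - <<'E'
from h import *; from rig import r,cams
S=cams.grab_frame("side")
k=blobs(S,[0,150,90],[6,255,255],(236,155,290,185),4)[0][0][0]
c,d=ray(S,k); print(k,c+d*(258-c[1])/d[1])
E
```

```text
clock: 5.0
eef_pos: [509.4, 255.2, 150.3]
tcp_rot: [3.141, -0.0, 1.541]
contact_force: [-0.3, -0.4, -0.4]
opening: 0.002
grasp_force: 0.0
clock: 5.3
eef_pos: [511.4, 254.9, 149.9]
tcp_rot: [-3.134, 0.001, 1.54]
contact_force: [-16.4, 3.0, 10.1]
opening: -0.001
grasp_force: 8.4
[265.         169.82608696] [535.31143868 258.         142.64596135]
```

At the stop (16 N, knob z 142.6 mm as it must be). I'll back off, lift and go to the rotor.

```bash

python3 -m crank '[[0,-0.02,0,0,0,0,1],[0,-0.05,0,0,0,0,1],[0,-0.05,-0.04,0,0,0,0.5],[0,-0.05,-0.08,0,0,0,0],[0,-0.05,-0.12,0,0,0,0]]'
python3 -m crank '[[0,0,0,0,0,0.14,0],[0,0,0,0,0,0.28,0],[0,0,0,0,0,0.42,0],[0,0,0,0,0,0.56,0],[0,0,0,0,0,0.7,0]]' |head -2
python3 -m crank '[[0,0,0,0,0,0.14,0],[0,0,0,0,0,0.28,0],[0,0,0,0,0,0.28,0],[0,0,0,0,0,0.28,0]]'
python3 - <<'E'
from h import *; from rig import r,cams
S=cams.grab_frame("side")
k=blobs(S,[0,150,90],[6,255,255],(236,155,290,185),4)[0][0][0]
c,d=ray(S,k); print(k,c+d*(258-c[1])/d[1])
s=r.sense();print(s["qpos"]); go((584.5,-210,230),(np.pi,0,.56),s)
E
```

```text
clock: 5.85
eef_pos: [464.8, 256.4, 271.9]
tcp_rot: [3.141, 0.0, 1.541]
contact_force: [0.1, 0.7, 0.7]
opening: 0.504
grasp_force: 0.0
clock: 6.35
eef_pos: [465.2, 256.5, 270.6]
clock: 6.75
eef_pos: [465.2, 256.5, 270.4]
tcp_rot: [3.142, -0.0, 0.565]
contact_force: [-0.1, 0.3, -0.6]
opening: 1.003
grasp_force: 0.0
[265.1  170.05] [535.65333782 258.         141.69324282]
[ 5.01079188e-01  1.86748873e-01  1.81142439e+00 -1.61170102e-05
  1.14306903e+00  1.50720622e+00]
shift m [-0.1488  0.4579  0.0404] turn [ 0.     -0.0003  0.0047]
```

```bash

python3 -m crank '[[-0.01,0.03,0,0,0,0,0],[-0.02,0.06,0,0,0,0,0],[-0.03,0.09,0,0,0,0,0],[-0.04,0.12,0,0,0,0,0],[-0.05,0.153,0,0,0,0,0]]'|head -2
python3 -m crank '[[-0.01,0.03,0,0,0,0,0],[-0.02,0.06,0,0,0,0,0],[-0.03,0.09,0,0,0,0,0],[-0.04,0.12,0,0,0,0,0],[-0.05,0.153,0,0,0,0,0]]'|head -2
python3 -m crank '[[-0.01,0.03,0,0,0,0,0],[-0.02,0.06,0.01,0,0,0,0],[-0.03,0.09,0.02,0,0,0,0],[-0.04,0.12,0.03,0,0,0,0],[-0.049,0.152,0.04,0,0,0.005,0]]'|head -2
python3 -m crank '[[0,0,0,0,0,0,0],[0,0,0,0,0,0,0]]'
python3 - <<'E'
from h import *; from rig import r,cams
s=r.sense(); go((584.5,-210,109),(np.pi,0,.56),s)
E
```

```text
clock: 7.3
eef_pos: [504.3, 99.2, 270.4]
clock: 7.8
eef_pos: [543.3, -57.1, 270.4]
clock: 8.3
eef_pos: [582.6, -211.9, 229.9]
clock: 8.5
eef_pos: [582.2, -211.0, 229.8]
tcp_rot: [-3.141, 0.001, 0.556]
contact_force: [0.2, 0.2, 0.2]
opening: 1.003
grasp_force: 0.0
shift m [0.0025 0.0005 0.1208] turn [-0.001   0.0005 -0.0036]
```

```bash

python3 -m crank '[[0.0025,0.0005,0.03,0,0,-0.004,0],[0.0025,0.0005,0.06,0,0,-0.004,0],[0.0025,0.0005,0.09,0,0,-0.004,0],[0.0025,0.0005,0.12,0,0,-0.004,0],[0.0025,0.0005,0.12,0,0,-0.004,0]]'
python3 -m crank '[[0,0,0,0,0,0,0.3],[0,0,0,0,0,0,0.6],[0,0,0,0,0,0,0.9],[0,0,0,0,0,0,0.9],[0,0,0,0,0,0,0.9]]' 40
python3 - <<'E'
from h import *; from rig import r,cams
S=cams.grab_frame("side");T=cams.grab_frame("top")
cv2.imwrite("pics/b.png",np.hstack([cv2.resize(S["image"][190:310,260:360],(400,480),interpolation=2),cv2.resize(T["image"][140:260,280:380],(400,480),interpolation=2)])[:,:,::-1])
E
```

```text
clock: 9.0
eef_pos: [582.4, -207.7, 107.2]
tcp_rot: [-3.136, 0.004, 0.562]
contact_force: [-0.4, -0.5, 0.0]
opening: 0.997
grasp_force: 0.0
clock: 9.5
eef_pos: [585.5, -210.0, 111.5]
tcp_rot: [3.14, -0.001, 0.56]
contact_force: [-1.7, 0.7, 6.2]
opening: 0.27
grasp_force: 40.6
```

View pics/b.png

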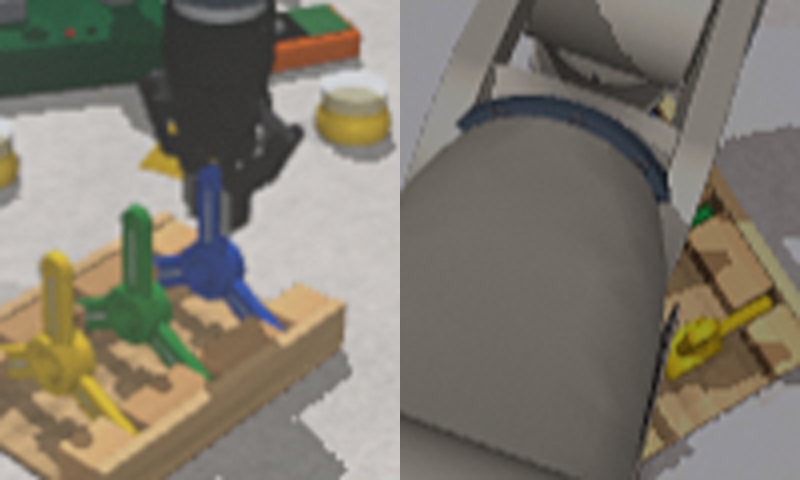

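The blue blade is held well (opening 23 mm, 40 N, hub at about (215,265) in the crop); the others are untouched. I'll lift straight up.

```bash

python3 -m crank '[[0,0,-0.015,0,0,0,0.9],[0,0,-0.03,0,0,0,0.9],[0,0,-0.05,0,0,0,0.9],[0,0,-0.07,0,0,0,0.9],[0,0,-0.09,0,0,0,0.9]]' 
python3 -m crank '[[0,0,-0.03,0,0,0,0.9],[0,0,-0.055,0,0,0,0.9],[0,0,-0.075,0,0,0,0.9],[0,0,-0.08,0,0,0,0.9],[0,0,-0.08,0,0,0,0.9]]' 
cat >> h.py <<'E'
AX=np.array([-.03,-1,.0802]);AX/=np.linalg.norm(AX); YT=np.array([1,-.03,0])/np.hypot(1,.03); UP=np.cross(YT,-AX)
C0=np.array([626.8,211,200.]); RT=Ro.from_matrix(np.c_[-AX,YT,-UP])
def hubgoal(x,z=0,g=54.5,dy=0): return C0+AX*x+UP*(z+g)+YT*dy
E
python3 - <<'E'
from h import *; from rig import r,cams
s=r.sense(); print(s["eef_pos"],s["grasp_force"],UP,RT.as_euler("xyz")); go(hubgoal(110),RT.as_euler("xyz"),s)
E
```

```text
clock: 10.1
eef_pos: [585.0, -209.9, 202.5]
tcp_rot: [3.141, -0.001, 0.56]
contact_force: [-0.4, -0.7, -0.2]
opening: 0.274
grasp_force: 39.7
clock: 10.6
eef_pos: [585.2, -209.9, 281.7]
tcp_rot: [3.14, -0.001, 0.56]
contact_force: [0.0, 0.6, -0.9]
opening: 0.272
grasp_force: 39.8
[ 585.16063082 -209.89263417  281.67723017] 39.76002551615238 [0.00239615 0.07987166 0.99680228] [-3.14159265  0.07999288  1.54080532]
shift m [ 0.2002 -0.2471  0.0184] turn [-0.037  -0.0738 -0.9805]
```

```bash

python3 -m crank '[[0.015,-0.019,0,0,0,0,0.9],[0.035,-0.043,0,0,0,0,0.9],[0.058,-0.071,0,0,0,0,0.9],[0.08,-0.099,0,0,0,0,0.9],[0.1,-0.123,0,0,0,0,0.9]]' |head -2
python3 -m crank '[[0.023,-0.028,0,0,0,0,0.9],[0.046,-0.057,0,0,0,0,0.9],[0.069,-0.085,0,0,0,0,0.9],[0.09,-0.111,0,0,0,0,0.9],[0.1,-0.124,0,0,0,0,0.9]]' |head -2
python3 -m crank '[[0,0,0,0,0,-0.1,0.9],[0,0,0,0,0,-0.22,0.9],[0,0,0,0,0,-0.34,0.9],[0,0,0,0,0,-0.44,0.9],[0,0,0,0,0,-0.5,0.9]]' |head -2
python3 -m crank '[[0,0,0,0,0,-0.08,0.9],[0,0,0,0,0,-0.19,0.9],[0,0,0,0,0,-0.31,0.9],[0,0,0,0,0,-0.42,0.9],[0,0,0,0,0,-0.48,0.9]]'
python3 - <<'E'
from h import *; from rig import r,cams
s=r.sense(); go(hubgoal(110),RT.as_euler("xyz"),s)
E
```

```text
clock: 11.1
eef_pos: [603.5, -50.8, 278.8]
clock: 11.6
eef_pos: [622.6, 108.2, 278.8]
clock: 12.1
eef_pos: [622.6, 105.0, 279.2]
clock: 12.6
eef_pos: [622.6, 105.0, 279.2]
tcp_rot: [-3.14, 0.001, 1.544]
contact_force: [-0.8, 0.6, 0.5]
opening: 0.271
grasp_force: 39.8
shift m [0.0008 0.001  0.016 ] turn [-0.0017 -0.0793  0.003 ]
```

```bash

python3 -m crank '[[0.001,0.001,0.008,0,-0.03,0.003,0.9],[0.001,0.001,0.016,0,-0.06,0.003,0.9],[0.001,0.001,0.016,0,-0.079,0.003,0.9],[0.001,0.001,0.016,0,-0.079,0.003,0.9],[0.001,0.001,0.016,0,-0.079,0.003,0.9]]' 
python3 - <<'E'
from h import *; from rig import r,cams
import pickle
s=r.sense(); go(hubgoal(110),RT.as_euler("xyz"),s)
S=cams.grab_frame("side");T=cams.grab_frame("top")
pickle.dump((S,T),open("c.pkl","wb"))
cv2.imwrite("pics/c.png",np.hstack([cv2.resize(S["image"][130:230,240:340],(400,400),interpolation=2)[:400],cv2.resize(T["image"][110:210,130:230],(400,400),interpolation=2)])[:,:,::-1])
np.set_printoptions(precision=1,suppress=True)
_,m=blobs(S,[105,130,40],[125,255,255],(265,130,330,215)); y,x=np.nonzero(m); print("side blue bbox",x.min(),x.max(),y.min(),y.max())
# expected projections of hub centre and axle tip
for f,n in((S,"side"),(T,"top")):
    R=Ro.from_euler("xyz",f["orientation"]).inv()
    K=np.array([[f["fx"],0,f["cx"]],[0,f["fy"],f["cy"]],[0,0,1.]])
    for nm,P in(("hub",hubgoal(110,0,0)),("tip",hubgoal(55,0,0)),("collar",C0),("hubfront",hubgoal(123,0,0)),("bladeL",hubgoal(115,-42.5,0,-73.6)),("bladeR",hubgoal(115,-42.5,0,73.6)),("bladeT",hubgoal(115,85,0))):
        p=R.apply(P-f["position"]); print(n,nm,cv2.projectPoints(p[None],np.zeros(3),np.zeros(3),K,f["D"])[0].ravel())
E
```

```text
clock: 13.1
eef_pos: [624.2, 106.6, 264.3]
tcp_rot: [-3.142, 0.079, 1.537]
contact_force: [-0.4, 1.0, -0.3]
opening: 0.276
grasp_force: 39.8
shift m [-0.0008 -0.0006  0.0013] turn [-0.0003 -0.0014 -0.0038]
side blue bbox 265 319 131 180
side hub [298.3 166.1]
side tip [294.7 161.5]
side collar [291.4 157.3]
side hubfront [299.2 167.2]
side bladeL [277.8 180.6]
side bladeR [319.7 176.2]
side bladeT [298.  141.9]
top hub [201.  147.6]
top tip [179.2 147.3]
top collar [157.7 147. ]
top hubfront [206.1 147.7]
top bladeL [204.5 180.7]
top bladeR [208.5 125. ]
top bladeT [195.2 136.9]
```

View pics/c.png

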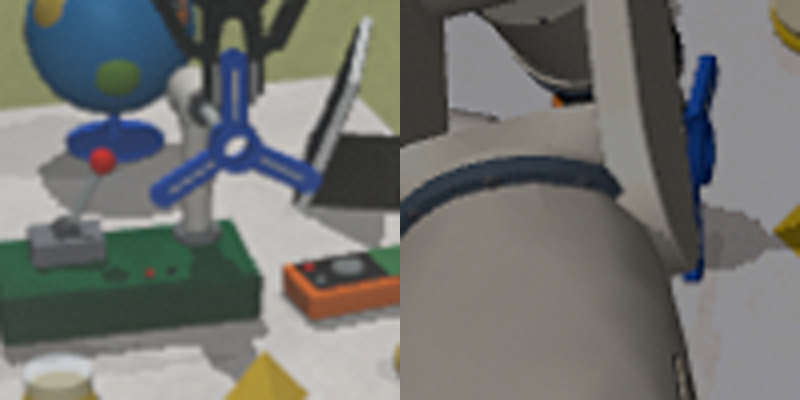

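Side view: hub (299,166.5), blade tips (278.7,180) and (319.2,175.7), all within 1 px of prediction, with the axle tip behind the hub. The brake is still on. I'll slide on slowly, watching the force.

```bash

python3 -m crank '[[0.01,0,0,0,0,0,0.9],[0.02,0,0,0,0,0,0.9],[0.03,0,0,0,0,0,0.9],[0.035,0,0,0,0,0,0.9],[0.035,0,0,0,0,0,0.9]]' 
python3 -m crank '[[0.005,0,0,0,0,0,0.9],[0.01,0,0,0,0,0,0.9],[0.015,0,0,0,0,0,0.9],[0.015,0,0,0,0,0,0.9]]' 
python3 -m crank '[[0.004,0,0,0,0,0,0.9],[0.008,0,0,0,0,0,0.9],[0.012,0,0,0,0,0,0.9],[0.012,0,0,0,0,0,0.9]]' 
python3 - <<'E'
from h import *; from rig import r,cams
import pickle
s=r.sense(); go(hubgoal(48),RT.as_euler("xyz"),s)
S=cams.grab_frame("side");T=cams.grab_frame("top")
cv2.imwrite("pics/d.png",np.hstack([cv2.resize(S["image"][130:190,260:330],(467,400),interpolation=2),cv2.resize(T["image"][110:210,150:230],(320,400),interpolation=2)])[:,:,::-1])
E
```

```text
clock: 13.7
eef_pos: [625.3, 142.7, 261.3]
tcp_rot: [-3.142, 0.079, 1.538]
contact_force: [-0.1, 0.0, -0.1]
opening: 0.273
grasp_force: 39.7
clock: 14.1
eef_pos: [625.9, 157.1, 260.3]
tcp_rot: [3.141, 0.079, 1.537]
contact_force: [-1.2, 0.3, -1.5]
opening: 0.274
grasp_force: 39.7
clock: 14.5
eef_pos: [626.3, 169.0, 259.3]
tcp_rot: [3.141, 0.079, 1.537]
contact_force: [0.7, 0.1, -0.0]
opening: 0.273
grasp_force: 39.8
shift m [-0.0014 -0.0008  0.0013] turn [-0.0002 -0.0012 -0.0036]
```

View pics/d.png

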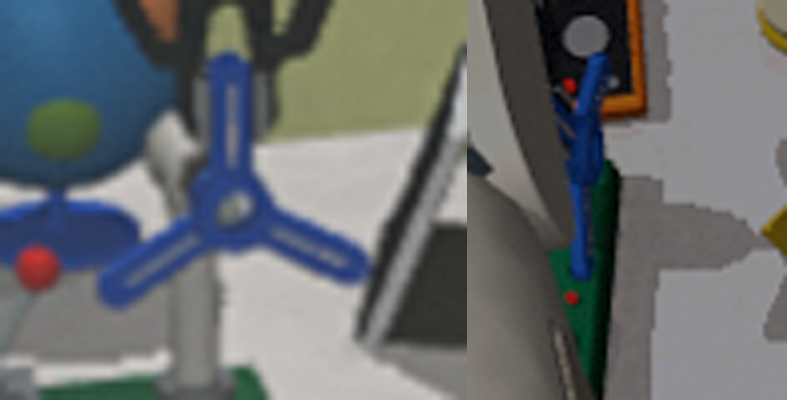

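The bright axle end shows inside the hole (235,208) with no contact force. I'll carry on to the collar.

```bash

python3 -m crank '[[0.005,0,0,0,0,0,0.9],[0.01,0,0,0,0,0,0.9],[0.015,0,0,0,0,0,0.9],[0.02,0,0,0,0,0,0.9],[0.02,0,0,0,0,0,0.9]]' 
python3 -m crank '[[0.003,0,0,0,0,0,0.9],[0.006,0,0,0,0,0,0.9],[0.009,0,0,0,0,0,0.9],[0.009,0,0,0,0,0,0.9]]' 
python3 -m crank '[[0.002,0,0,0,0,0,0.9],[0.004,0,0,0,0,0,0.9],[0.004,0,0,0,0,0,0.9]]' 
python3 - <<'E'
from h import *; from rig import r,cams
s=r.sense(); go(hubgoal(13),RT.as_euler("xyz"),s)
E
```

```text
clock: 15.1
eef_pos: [627.0, 189.2, 257.7]
tcp_rot: [3.142, 0.079, 1.537]
contact_force: [-0.3, 0.4, -0.6]
opening: 0.274
grasp_force: 39.7
clock: 15.5
eef_pos: [627.3, 197.7, 257.1]
tcp_rot: [3.141, 0.079, 1.537]
contact_force: [0.2, -0.5, -0.5]
opening: 0.275
grasp_force: 39.7
clock: 15.8
eef_pos: [627.5, 201.6, 256.8]
tcp_rot: [3.141, 0.079, 1.537]
contact_force: [-0.9, -0.4, -0.2]
opening: 0.277
grasp_force: 39.8
shift m [ 0.0009 -0.0009  0.0013] turn [-0.0002 -0.0011 -0.0039]
```

```bash

python3 -m crank '[[0.001,0,0,0,0,0,0.9],[0.002,0,0,0,0,0,0.9],[0.002,0,0,0,0,0,0.9]]' 
python3 -m crank '[[0,0,0.002,0,0,0,0.9],[0,0,0.004,0,0,0,0.9],[0,0,0.004,0,0,0,0.9]]' 
python3 -m crank '[[0.001,0,0,0,0,0,0.9],[0.002,0,0,0,0,0,0.9],[0.002,0,0,0,0,0,0.9]]' 
```

```text
clock: 16.1
eef_pos: [627.5, 203.4, 256.6]
tcp_rot: [3.141, 0.079, 1.537]
contact_force: [-0.5, 0.2, -0.7]
opening: 0.273
grasp_force: 39.7
clock: 16.4
eef_pos: [627.3, 202.9, 252.2]
tcp_rot: [-3.141, 0.079, 1.537]
contact_force: [-0.7, -0.2, -0.7]
opening: 0.275
grasp_force: 39.8
clock: 16.7
eef_pos: [627.6, 205.2, 252.5]
tcp_rot: [3.141, 0.079, 1.537]
contact_force: [0.5, 0.5, -1.6]
opening: 0.276
grasp_force: 39.7
```

```bash

python3 -m crank '[[0.001,0,0,0,0,0,0.9],[0.002,0,0,0,0,0,0.9],[0.002,0,0,0,0,0,0.9]]' 
python3 -m crank '[[0.001,0,0,0,0,0,0.9],[0.002,0,0,0,0,0,0.9],[0.002,0,0,0,0,0,0.9]]' 
```

```text
clock: 17.0
eef_pos: [627.6, 206.2, 252.5]
tcp_rot: [3.142, 0.081, 1.537]
contact_force: [-0.0, -4.8, 1.1]
opening: 0.273
grasp_force: 40.0
clock: 17.3
eef_pos: [627.7, 207.3, 252.5]
tcp_rot: [-3.142, 0.082, 1.537]
contact_force: [-0.9, -8.6, 3.9]
opening: 0.275
grasp_force: 40.3
```

Contact with the collar (8.6 N). I'll ease off, lower until the axle carries it, and open.

```bash

python3 -m crank '[[-0.002,0,0,0,0,0,0.9],[-0.002,0,0.001,0,0,0,0.9],[-0.002,0,0.001,0,0,0,0.9]]' 
python3 -m crank '[[0,0,0,0,0,0,0.7],[0,0,0,0,0,0,0.6],[0,0,0,0,0,0,0.5],[0,0,0,0,0,0,0.4],[0,0,0,0,0,0,0.3]]' 20
python3 - <<'E'
from h import *; from rig import r,cams
S=cams.grab_frame("side");T=cams.grab_frame("top")
cv2.imwrite("pics/e.png",np.hstack([cv2.resize(S["image"][130:190,260:330],(467,400),interpolation=2),cv2.resize(T["image"][110:210,130:210],(320,400),interpolation=2)])[:,:,::-1])
E
```

```text
clock: 17.6
eef_pos: [627.8, 206.9, 251.6]
tcp_rot: [3.141, 0.079, 1.537]
contact_force: [-0.5, -2.5, 4.2]
opening: 0.274
grasp_force: 40.2
clock: 18.1
eef_pos: [627.6, 207.1, 251.3]
tcp_rot: [3.142, 0.079, 1.537]
contact_force: [0.2, 0.9, -0.6]
opening: 0.701
grasp_force: 0.0
```

View pics/e.png

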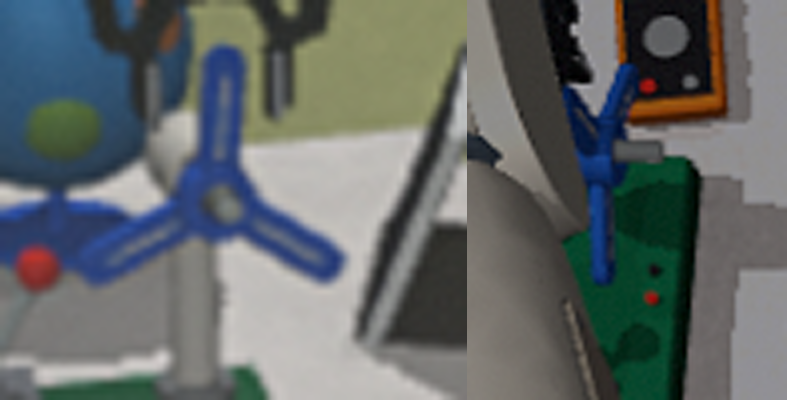

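The axle sticks out through the hub (top view, hub front px about 168, axle tip 178.8: roughly the 29 mm expected when home). I'll lift away and check.

```bash

python3 -m crank '[[0,0,0,0,0,0,0],[0,0,-0.005,0,0,0,0],[0,0,-0.02,0,0,0,0],[0,0,-0.045,0,0,0,0],[0,0,-0.08,0,0,0,0]]' 
python3 -m crank '[[0,0,-0.04,0,0,0,0],[-0.04,0,-0.06,0,0,0,0],[-0.08,0,-0.06,0,0,0,0],[-0.12,0,-0.06,0,0,0,0],[-0.16,0,-0.06,0,0,0,0]]' 
python3 -m crank '[[-0.04,0,0,0,0,0,0],[-0.08,0,0,0,0,0,0],[-0.12,0,0,0,0,0,0],[-0.16,0,0,0,0,0,0],[-0.16,0,0,0,0,0,0]]' |head -2
python3 -m crank '[[0,0,0,0,0,0,0],[0,0,0,0,0,0,0],[0,0,0,0,0,0,0],[0,0,0,0,0,0,0],[0,0,0,0,0,0,0]]' |head -2
python3 - <<'E'
from h import *; from rig import r,cams
S=cams.grab_frame("side");T=cams.grab_frame("top")
k=blobs(S,[0,150,90],[6,255,255],(236,155,275,185),4)[0][0][0]; print(k)
cv2.imwrite("pics/f.png",np.hstack([cv2.resize(S["image"][130:190,240:310],(467,400),interpolation=2),cv2.resize(T["image"][110:210,120:200],(320,400),interpolation=2)])[:,:,::-1])
E
```

```text
clock: 18.7
eef_pos: [627.2, 213.1, 331.7]
tcp_rot: [-3.14, 0.08, 1.537]
contact_force: [0.6, 0.1, 0.0]
opening: 1.003
grasp_force: 0.0
clock: 19.2
eef_pos: [622.4, 57.3, 405.6]
tcp_rot: [3.139, 0.079, 1.537]
contact_force: [0.4, -0.3, 0.0]
opening: 0.998
grasp_force: 0.0
clock: 19.7
eef_pos: [616.9, -105.1, 418.2]
clock: 20.2
eef_pos: [617.2, -100.0, 416.1]
[265.1  170.05]
```

View pics/f.png

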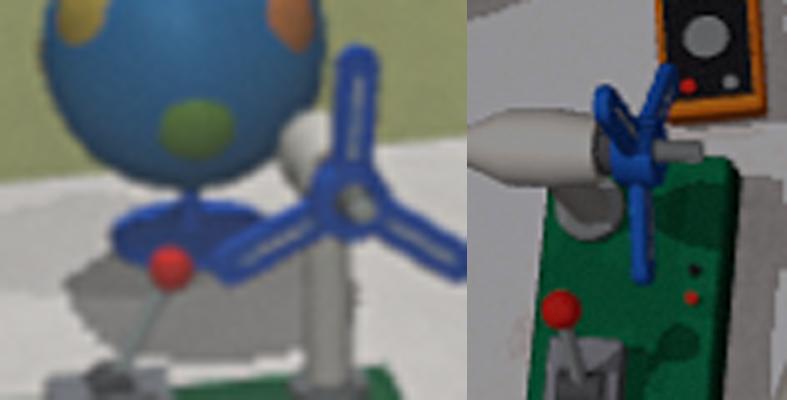

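The rotor hangs still with its hub up against the collar (top crop x about 612) and no gap showing. The brake knob is unmoved at (265,170) and the robot is clear.

```bash
python3 -c "
from rig import sign_off
print(sign_off())"
```

```text
the job is handed in; nothing more can be done
None
```

The job is handed in, verdict not shown: the brake is fully on, the blue rotor hangs still on the axle against the collar, nothing else was knocked that I could see, and the robot stands clear at about 20 s of the 69 s allowed.

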